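# Count to the third gap and push the parts case in

## Task

Starting at the rack's red end, run a closed fingertip along the top rail, touching it over the first, the second and the third gap in turn (a gap with a case in it counts too) and no farther. Then push the black case with the yellow lid along the bench into that third gap until it is fully home against the back wall, without lifting it. Leave the blue cases, the spray can and the jar where they are, and finish clear of everything.

Things in the scene. Friction and masses are not known exactly. Their poses are not given: they have to be found in the camera images.
- rack: Grey steel rack fixed on the bench, open front towards the robot. Origin: centre of its underside; x points into the gaps, away from the robot; y to the robot's left. Seven dividers 8 mm thick, 60 mm high, 54 mm apart (middle one at y = 0) leave six gaps 46 mm wide, floored by the bench.
- mouth_mid (a point): Middle of the line of the dividers' rounded front noses (the mouths of the gaps), on the bench, 50 mm in front of the rack's origin, with the rack's axes. The back wall's face that stops the case is 95 mm farther in.
- rail_mid (a point): Middle of the top face of the rack's one flat, rigid rail, 68 mm straight above the rack's origin. The rail lies across the dividers from end to end, 30 mm wide (x), 8 mm thick, its underside 60 mm above the bench; bright metal over each gap, black over each divider.
- end_red: Red end plate of the rack, 100 x 18 x 70 mm high, fixed, at the left end of the rack in some starts and the right end in others. Gaps are counted from this end. Origin: centre of its underside; it stands 175 mm to one side of the rack's centre, with the rack's axes.
- end_black: Black end plate of the same size, at the opposite end of the rack. Origin: centre of its underside.
- case: The part to push: small loose parts case, black with a yellow lid, plain box 100 mm long (its x), 36 wide (its y), 45 high, 140 to 280 g, slides at under 4 N, on the bench before the rack, up to 20 degrees askew. Origin: centre of its underside. Fully home against the back wall, its origin is at rack x = -5 mm and its near end still stands 5 mm out of the mouth.
- stock_left: Bystander: blue case with grey lid, same size, standing in the leftmost gap. Origin: centre of its underside.
- stock_right: Bystander: blue case with grey lid, same size, standing in the rightmost gap. Origin: centre of its underside.
- spray_can: Bystander: green spray can, 60 mm diameter, 120 mm high, standing on the bench to one side. Origin: centre of its underside.
- screw_jar: Bystander: glass jar with steel cap, 68 mm diameter, 85 mm high, standing on the bench to the other side. Origin: centre of its underside.
- rail_1: The bright piece of the rail over the first (leftmost) gap, counted from the robot's left whichever end is red: 46 mm along y, 30 mm along x, fixed. Origin: centre of its top face, 68 mm above the bench.
- rail_2: The bright piece of the rail over the second gap, counted from the robot's left whichever end is red: 46 mm along y, 30 mm along x, fixed. Origin: centre of its top face, 68 mm above the bench.
- rail_3: The bright piece of the rail over the third gap, counted from the robot's left whichever end is red: 46 mm along y, 30 mm along x, fixed. Origin: centre of its top face, 68 mm above the bench.
- rail_4: The bright piece of the rail over the fourth gap, counted from the robot's left whichever end is red: 46 mm along y, 30 mm along x, fixed. Origin: centre of its top face, 68 mm above the bench.
- rail_5: The bright piece of the rail over the fifth gap, counted from the robot's left whichever end is red: 46 mm along y, 30 mm along x, fixed. Origin: centre of its top face, 68 mm above the bench.
- rail_6: The bright piece of the rail over the sixth (rightmost) gap, counted from the robot's left whichever end is red: 46 mm along y, 30 mm along x, fixed. Origin: centre of its top face, 68 mm above the bench.
Not all that is in view belongs to the job. Leave any green look-alike of the case alone.

How it is judged:
On the way, in this order (a step that is already met when the one before it is completed fails the run):
1. a fingertip touches the rail over the first gap from the red end (((y of end_red in the frame of rack above 0 m and contact force between the fingers and rail_1 above 0.3 N) or (y of end_red in the frame of rack below 0 m and contact force between the fingers and rail_6 above 0.3 N))), for 0.05 s.
2. a fingertip touches the rail over the second gap from the red end (((y of end_red in the frame of rack above 0 m and contact force between the fingers and rail_2 above 0.3 N) or (y of end_red in the frame of rack below 0 m and contact force between the fingers and rail_5 above 0.3 N))), for 0.05 s.
3. a fingertip touches the rail over the third gap from the red end (((y of end_red in the frame of rack above 0 m and contact force between the fingers and rail_3 above 0.3 N) or (y of end_red in the frame of rack below 0 m and contact force between the fingers and rail_4 above 0.3 N))), for 0.05 s.
4. the case is fully home in the third gap from the red end (x of case in the frame of rack between -0.012 and 0.01 m and angle between the x axis of case and the x axis of rack, either way round below 0.15 rad and angle between case's own z axis and vertical below 0.1 rad and ((y of end_red in the frame of rack above 0 m and y of case in the frame of rack between 0.015 and 0.039 m) or (y of end_red in the frame of rack below 0 m and y of case in the frame of rack between -0.039 and -0.015 m))), for 0.2 s.
At the end, for the whole second after the job is handed in: The case stands on the bench in the third gap from the red end, within 12 mm sideways of the gap's middle and 0.15 rad of square, its far end within 7 mm of the back wall, upright and at rest; the two blue cases, the spray can and the jar are within 20 mm of where they started (all of step 4 and height (world z) of case below 0.006 m and linear speed of case below 0.01 m/s and distance of each of stock_left, stock_right, spray_can, screw_jar from where it was at the start of the episode below 0.02 m); the robot touches nothing.
It fails at once if the case is lifted or tipped (height (world z) of case above 0.012 m or angle between case's own z axis and vertical above 0.35 rad).
It fails at once if a bystander is moved 20 mm or more (distance of any of stock_left, stock_right, spray_can, screw_jar from where it was at the start of the episode above 0.02 m).
It fails at once if the fingers touch the rail over a gap beyond the third (((y of end_red in the frame of rack above 0 m and contact force between the fingers and rail_4 above 0.3 N) or (y of end_red in the frame of rack below 0 m and contact force between the fingers and rail_3 above 0.3 N)) or ((y of end_red in the frame of rack above 0 m and contact force between the fingers and rail_5 above 0.3 N) or (y of end_red in the frame of rack below 0 m and contact force between the fingers and rail_2 above 0.3 N)) or ((y of end_red in the frame of rack above 0 m and contact force between the fingers and rail_6 above 0.3 N) or (y of end_red in the frame of rack below 0 m and contact force between the fingers and rail_1 above 0.3 N))).
It also fails if it takes over 61 s, if anything falls off the work surface, if the arm or the gripper's body presses on something with over 40 N, if the wrist force passes 120 N, or if a joint passes its speed limit or range.

## Robot

A 7-joint arm with a two-finger parallel gripper is mounted at the origin on the work surface. World frame = base frame: x ahead of the robot, y to its left, z up, the work surface at z = 0. Lengths are in m, angles in rad, forces in N, time in s.
With the tool pointing down it reaches from about 0.35 to 0.9 m from the base axis. Payload 19.9 kg.
Tool frame: the origin (TCP) lies midway between the tips of the shut fingers; the grasp point (between the pads) lies 19 mm behind it; z points along the fingers, y is the direction in which the jaws open and shut (so a half turn about z gives the same grasp; the last joint's range is limited). The gripper opens to 94 mm and grips with 3 to 60 N. Pads are 16 mm wide; open, the fingers measure 119 mm over their backs; the gripper's body (75 mm by 177 mm) begins 78 mm behind the grasp point.
Start: joints at [1.117, 0.417, -0.01, 1.614, 0.005, 1.111, -0.053], TCP at [0.251, -0.572, 0.205] pointing down, gripper open.
Joint ranges: [-2.81, 2.81], [-0.39, 2.02], [-1.27, 1.25], [0.06, 2.57], [-1.19, 4.33], [0.19, 2], [-2.82, 2.82]. Speed limits (rad/s): [1.89, 1.89, 2.39, 2.39, 3.01, 3.01, 3.01].

## Interface

Orientations are given as a unit quaternion [x, y, z, w].
In Python, from rig import monitor, grab_frame, camera_model, ctrl, search_frame, trace gives the robot as it stands.
- The arm moves only by the tool arm_command, never from a script. Its argument "rows" is a list of rows, each a list of 6 numbers: the shift along the world's x, y, z in mm, then the turn, a rotation vector about the world's x, y, z in degrees. A call has 1 to 12 rows; each row is the pose to reach, as a shift and turn from the pose commanded when the call began; what a row does not reach only later rows make up. A row lasts 1/12 s, in which the tool goes at most 41.7 mm and 7.16 degrees, less where a joint would pass 70% of its speed; a pose out of reach is approached as far as the arm can. A call with a gripper value outside its range is refused whole. "gripper" is the finger opening in mm, from 0 to 94, set as the call begins (left out, the last holds). The fingers move at their own pace and stop on an object; "grip_force" is the grip in N (left out, the last holds). Time passes only in rows, so rows that repeat a pose let the fingers close. It gives the time, the measured TCP pose, the force and the opening at its end, in the units of the state.
- monitor.observe(): the state, without advancing time (a new reading comes with each control period).
- grab_frame(name): name is "scene" or "top"; returns (picture, depth): 400x640x3 uint8, blue, green, red; 400x640 float32, m along the optical axis (not along the pixel's ray), 0 where there is no reading.
- camera_model(name): a dict with "fov_y" (degrees; the focal length in pixels is half the picture's height over the tangent of half this angle, whatever the lens; pixels are square), "cx", "cy" (the principal point, pixels), "rvec" (rotation vector, rad) and "tvec" (3), from world to camera coordinates, as OpenCV has them. Camera axes: x right, y down, z forward; pixel columns grow to the right and rows downward; lengths in m; the calibration is good to about 2 mm. A picture is of the moment at which its call begins. camera_model takes no time and is no camera call.
- ctrl.sign_off(): hands the job in, once; it reports no verdict.
Trained networks look in the newest picture that a camera, given by its name, has taken for a name from the list of things; names that differ only in an ending like _2 or _b are one class to them, and where a whole thing is asked for, a point or a joint stands for the part that bears it (a point fixed in the world has none). Each returns a list of dicts, best first, with "confidence" (0 to 1); they miss things now and then, are a little off and sometimes report something else, mostly with a low value. They report only what shows in the picture. A call takes as long as a camera call. They do not tell look-alikes from the thing itself.
- search_frame(target, camera): "uv" ([column, row] in pixels, amid what is visible of it).
- trace(target, camera): "region" (400x640 bool, what is visible of it) and "uv" ([column, row] in pixels, amid what is visible of it).
The state is a dict: "time_s": time; "joints": joint angles; "joint_vel": joint speeds; "joint_efforts": joint torques, N m; "tcp_pos": TCP position; "orientation": TCP orientation; "contact_force": force on the tool from outside, world axes, zero at the start; "moment": the same for the moment, N m; "grip_width": finger opening in m.
Only numpy, scipy, OpenCV 4.12 (cv2) and the standard library are available. Lean on these libraries where they do the work, as an engineer would, in place of code of your own. Each camera call takes 0.05 s, during which the arm holds its last target.

## Working session

There is one attempt and no reset: what is moved stays moved. The work goes in short steps, Python scripts to look and compute and a tool call to move; the robot and the scene stay as the last step left them, time stands still between calls to the robot, and variables do not carry over. Pictures are saved under pics/ and viewed, and the job is handed in when it is done.

Besides the shell and the picture viewer there is one more tool, called after ">>>" as a command line: name --pt "numbers of a row" for each row, then --argument value for the rest. arm_command: Moves the arm, as the interface text tells. Its arguments: {"type":"object","properties":{"rows":{"type":"array","items":{"type":"array","items":{"type":"number"}}},"gripper":{"type":"number"},"grip_force":{"type":"number"}},"required":["rows"]}

```bash
mkdir -p pics
cat > h.py <<'E'
import numpy as np,cv2
from rig import monitor, grab_frame, camera_model, ctrl, search_frame, trace
def cam(n):
    m=camera_model(n); f=200/np.tan(np.radians(m['fov_y'])/2)
    R=cv2.Rodrigues(np.array(m['rvec'],float))[0]; return m,f,R,np.array(m['tvec'],float).ravel()
def pts(n,u,v,d):
    m,f,R,t=cam(n); u=np.asarray(u,float);v=np.asarray(v,float)
    c=np.stack([(u-m['cx'])/f*d,(v-m['cy'])/f*d,d],-1); return (c-t)@R
def cloud(n,dep):
    v,u=np.mgrid[0:400,0:640]; return pts(n,u,v,dep)
def proj(n,P):
    m,f,R,t=cam(n); c=np.atleast_2d(P)@R.T+t
    return np.stack([c[:,0]/c[:,2]*f+m['cx'],c[:,1]/c[:,2]*f+m['cy']],-1)
E
python3 - <<'E'
from h import *
for n in('scene','top'):
    p,d=grab_frame(n); cv2.imwrite(f'pics/{n}0.png',p); np.save(f'{n}0.npy',d); print(n,camera_model(n),(d>0).mean())
print(monitor.observe())
E
```

```text
scene {'fov_y': 47.25198994857359, 'cx': 313.3181442472073, 'cy': 193.67454769134955, 'rvec': array([ 0.76983955,  2.54842903, -1.18515517]), 'tvec': array([ 0.38655225, -0.14413861,  1.43257798])} 0.99615625
top {'fov_y': 47.58163006603054, 'cx': 316.8077604971617, 'cy': 200.71573714652726, 'rvec': array([ 2.17095538, -2.22122097,  0.06622448]), 'tvec': array([0.01541097, 0.48140151, 1.19799481])} 0.99605078125
{'time_s': 0.1, 'joints': array([ 1.11650252,  0.4179154 , -0.01028306,  1.61405629,  0.00470588,
        1.11066369, -0.0530127 ]), 'joint_vel': array([-0.00014678, -0.00135487,  0.00111938, -0.00182643, -0.00051879,
       -0.00072215, -0.00043458]), 'joint_efforts': array([ 2.55345556e-03, -8.52584624e+01,  6.41059075e-01, -4.26693714e+01,
       -4.87947115e-02,  1.64517656e-02,  7.10126665e-05]), 'tcp_pos': array([ 0.25059017, -0.57223752,  0.20491147]), 'orientation': array([ 9.78777645e-01,  2.04924525e-01, -1.50438860e-04, -4.87103855e-04]), 'contact_force': array([-0.26195651, -0.26801941,  0.33011002]), 'moment': array([ 0.03572447, -0.01524613, -0.00788018]), 'grip_width': 0.093846723568048}
```

View pics/top0.png

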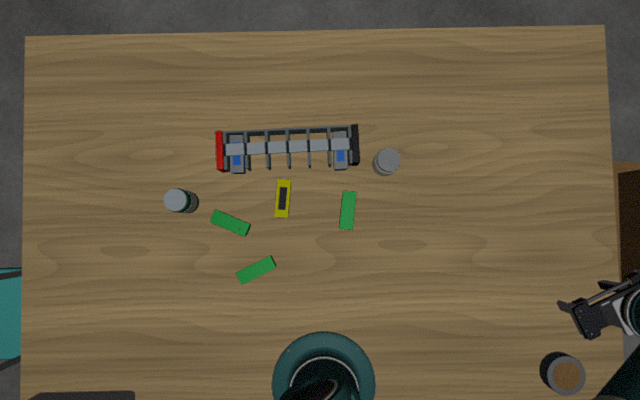

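View pics/scene0.png

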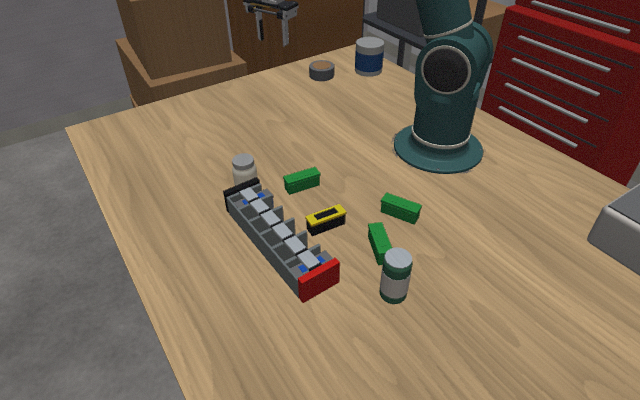

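Run:
```python
from h import *
for n in('top','scene'):
    p=cv2.imread(f'pics/{n}0.png'); d=np.load(f'{n}0.npy'); C=cloud(n,d); h=cv2.cvtColor(p,cv2.COLOR_BGR2HSV)
    H,S,V=[h[...,i].astype(int) for i in range(3)]
    on=(C[...,0]>.2)&(C[...,0]<.85)&(abs(C[...,1])<.5)&(C[...,2]>.01)
    tabz=C[(C[...,0]>.4)&(C[...,0]<.8)&(abs(C[...,1])<.4)][:,2]; print(n,'table z median',np.median(tabz))
    for nm,m in dict(red=((H<8)|(H>172))&(S>150)&(V>90),yellow=(H>22)&(H<34)&(S>150)&(V>100),green=(H>50)&(H<70)&(S>150),blue=(H>100)&(H<125)&(S>120),bright=(S<60)&(V>140)).items():
        m=m&on; k,L,st,_=cv2.connectedComponentsWithStats(m.astype(np.uint8))
        for i in range(1,k):
            if st[i,4]<25: continue
            P=C[L==i]; zt=np.percentile(P[:,2],90); T=P[P[:,2]>zt-.006]
            r=cv2.minAreaRect((T[:,:2]*1000).astype(np.float32))
            print(nm,st[i],'ztop %.3f'%zt,'c',np.round(r[0],1),'sz',np.round(r[1],1),'ang %.1f'%r[2])
p,d=grab_frame('top')
for t in('case','end_red','end_black','spray_can','screw_jar','stock_left','stock_right','rack'):
    for r in trace(t,'top')[:4]:
        C=cloud('top',d)[r['region']]; zt=np.percentile(C[:,2],90);T=C[C[:,2]>zt-.006]
        print(t,round(r['confidence'],2),np.round(r['uv']),'z %.3f'%zt,np.round(cv2.minAreaRect((T[:,:2]*1000).astype(np.float32))[0],1))
```

```text
top table z median 0.0016650730180471718
red [215 131   9  39 271] ztop 0.073 c [615.2 252.4] sz [96.7 17.2] ang 1.9
yellow [274 179  17  39 357] ztop 0.048 c [464.8  82.3] sz [152.4  80.7] ang 27.1
green [340 192  16  38 450] ztop 0.049 c [457.5 -42.3] sz [97.8 96.2] ang 83.4
green [211 210  39  26 462] ztop 0.049 c [413.  148.3] sz [268.  53.] ang 79.8
green [237 256  39  28 468] ztop 0.049 c [340.  105.6] sz [ 37.4 237.7] ang 29.8
blue [337 150   8  12  78] ztop 0.050 c [511.5 -32.3] sz [ 24.9 210.1] ang 72.2
blue [233 155   8  10  69] ztop 0.049 c [591.3 211.8] sz [25.  18.9] ang 4.1
scene table z median 0.0027920159764045563
red [298 258  42  26 328] ztop 0.073 c [614.5 254.7] sz [97.9 20.5] ang 2.9
yellow [306 204  40  22 312] ztop 0.049 c [488.7  96.2] sz [39.6 98.9] ang 84.1
green [284 167  36  26 479] ztop 0.049 c [454.8 -72.2] sz [38.5 97. ] ang 82.8
green [381 193  40  30 591] ztop 0.049 c [304.5 169.3] sz [37.1 98.5] ang 26.2
green [368 223  24  41 494] ztop 0.049 c [428.7 235. ] sz [97.7 34.5] ang 66.9
blue [257 193   8   5  28] ztop 0.053 c [593.2 -45.1] sz [38.9 15.5] 
[... 895 characters left out ...]
255. 270.] z 0.049 [339.5 105.9]
case 0.85 [281. 197.] z 0.049 [463.8  81.6]
case 0.74 [347. 212.] z 0.049 [458.4 -42.9]
case 0.61 [232. 223.] z 0.049 [413.5 149.8]
end_red 0.83 [219. 150.] z 0.074 [516.2 158.2]
end_black 0.58 [354. 142.] z 0.074 [537.2 -62.7]
end_black 0.49 [275. 150.] z 0.072 [522.1  73.8]
spray_can 0.98 [182. 201.] z 0.123 [465.9 192.9]
spray_can 0.56 [286. 145.] z 0.071 [605.2  92.1]
screw_jar 0.9 [386. 162.] z 0.088 [517.1 -87.2]
stock_left 0.92 [238. 160.] z 0.049 [517.7 143.4]
stock_left 0.53 [295. 147.] z 0.072 [620.8  51. ]
stock_right 0.55 [343. 159.] z 0.049 [535.4 -41.7]
stock_right 0.44 [285. 144.] z 0.071 [600.9  88.6]
rack 0.9 [283. 145.] z 0.071 [601.7  88.2]
```

Run:
```python
import cv2
p=cv2.imread('pics/top0.png')[110:260,150:410]; cv2.imwrite('pics/crop0.png',cv2.resize(p,None,fx=3,fy=3,interpolation=cv2.INTER_CUBIC))
```

```text
(no output)
```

View pics/crop0.png

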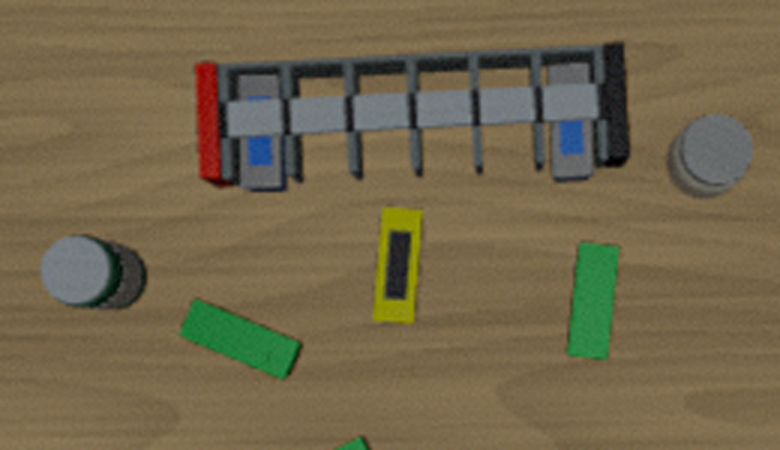

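Run:
```python
from h import *
def sel(P): zt=np.percentile(P[:,2],85); return P[abs(P[:,2]-zt)<.006],zt
for n in('top','scene'):
    p=cv2.imread(f'pics/{n}0.png'); d=np.load(f'{n}0.npy'); C=cloud(n,d); h=cv2.cvtColor(p,cv2.COLOR_BGR2HSV)
    H,S,V=[h[...,i].astype(int) for i in range(3)]
    on=(d>0)&(C[...,0]>.2)&(C[...,0]<.85)&(abs(C[...,1])<.5)&(C[...,2]>.01)&(C[...,2]<.15)
    print(n)
    for nm,m in dict(red=((H<8)|(H>172))&(S>150)&(V>90),yellow=(H>22)&(H<34)&(S>150)&(V>100),green=(H>50)&(H<70)&(S>150),bright=(S<70)&(V>115)).items():
        m=m&on; k,L,st,_=cv2.connectedComponentsWithStats(m.astype(np.uint8))
        for i in range(1,k):
            if st[i,4]<60: continue
            T,zt=sel(C[L==i])
            r=cv2.minAreaRect((T[:,:2]*1000).astype(np.float32))
            print(nm,st[i],'z %.3f'%zt,'c',np.round(r[0],1),'sz',np.round(r[1],1),'ang %.1f'%r[2])
d=np.load('top0.npy')
for t in('case','spray_can','screw_jar','end_red'):
    for r in trace(t,'top')[:2]:
        T,zt=sel(cloud('top',d)[r['region']&(d>0)]);q=cv2.minAreaRect((T[:,:2]*1000).astype(np.float32))
        print(t,round(r['confidence'],2),np.round(r['uv']),'z %.3f'%zt,q)
```

```text
top
red [215 131   9  39 271] z 0.072 c [615.2 252.4] sz [96.7 17.2] ang 1.9
yellow [274 179  17  39 356] z 0.048 c [489.8  94.7] sz [35.2 99.5] ang 83.8
green [340 192  16  38 449] z 0.049 c [454.1 -73.7] sz [33.4 96.2] ang 82.3
green [211 210  39  26 461] z 0.048 c [428.4 232.1] sz [96.8 34.3] ang 65.6
green [237 256  39  28 466] z 0.049 c [305.7 166. ] sz [32.2 96.8] ang 25.1
bright [310 139  18  12 197] z 0.071 c [622.8  -3. ] sz [43.7 29.8] ang 88.8
bright [331 138  18  12 193] z 0.071 c [624.3 -56.9] sz [43.8 29.7] ang 88.8
bright [268 141  18  12 196] z 0.071 c [620.  104.8] sz [44.  29.5] ang 88.3
bright [289 140  18  12 197] z 0.072 c [621.4  51. ] sz [43.6 29.1] ang 89.0
bright [226 143  18  12 188] z 0.071 c [617. 213.] sz [28.7 43.9] ang 1.4
bright [247 142  18  12 196] z 0.071 c [618.8 158.9] sz [29.4 44. ] ang 0.2
bright [163 189  23  22 389] z 0.122 c [486.6 351.5] sz [53.8 51.3] ang 87.4
scene
red [298 258  42  26 328] z 0.073 c [614.5 254.7] sz [97.9 20.5] ang 2.9
yellow [306 204  40  22 312] z 0.048 c [488.7  96.2] sz [39.6 98.9] ang 84.1
green [284 167  36  26 479]
[... 992 characters left out ...]
49975585938), 25.173423767089844)
case 0.85 [281. 197.] z 0.048 ((489.6127624511719, 94.74983215332031), (35.18029022216797, 98.6086654663086), 83.7730484008789)
spray_can 0.98 [182. 201.] z 0.122 ((486.5921325683594, 350.42999267578125), (52.02634811401367, 53.4317512512207), 20.267425537109375)
spray_can 0.56 [286. 145.] z 0.070 ((620.9387817382812, 79.48212432861328), (97.59932708740234, 335.7465515136719), 1.5067952871322632)
screw_jar 0.9 [386. 162.] z 0.088 ((579.20166015625, -178.6577911376953), (58.86782455444336, 56.69255447387695), 89.7181625366211)
end_red 0.83 [219. 150.] z 0.072 ((614.3336791992188, 253.17611694335938), (97.46192169189453, 17.973526000976562), 2.639700174331665)
```

The top view (640x400) shows the red end plate at (219,150), so it is on the robot's left. The yellow-lid case is at (281,198), and the third-gap rail is at (277,147). The scene view agrees: the rail pieces come out 54 mm apart at z of about 0.07, and the rack yaw is +1.5°. Rail_1 is at (616,214), rail_2 at (617.5,159) and rail_3 at (619,105.5). The case is at (489,95.5) with yaw -6.2°. Next I move the arm over rail_1.

>>> arm_command --pt "15 31 0 0 0 -3" --pt "30 63 0 0 0 -6" --pt "44 94 0 0 0 -9" --pt "58 126 0 0 0 -12" --pt "73 157 0 0 0 -15" --pt "88 189 0 0 0 -18" --pt "102 220 0 0 0 -20" --pt "117 252 0 0 0 -22" --pt "131 283 0 0 0 -22" --pt "146 315 0 0 0 -22" --pt "161 346 0 0 0 -22" --pt "175 378 0 0 0 -22" --gripper 0

```text
time_s: 1.75
tcp_pos: [0.4263, -0.193, 0.2057]
orientation: [1.0, 0.014, 0.0, 0.0]
contact_force: [-0.3, -0.1, 0.5]
grip_width: 0.0175
```

>>> arm_command --pt "15 31 0 0 0 0" --pt "30 63 0 0 0 0" --pt "44 94 0 0 0 0" --pt "58 126 0 0 0 0" --pt "73 157 0 0 0 0" --pt "88 189 0 0 0 0" --pt "102 220 0 0 0 0" --pt "117 252 0 0 0 0" --pt "131 283 0 0 0 0" --pt "146 315 0 0 0 0" --pt "161 346 0 0 0 0" --pt "175 378 0 0 0 0"

```text
time_s: 2.75
tcp_pos: [0.6014, 0.1849, 0.2054]
orientation: [1.0, 0.014, 0.0, 0.0]
contact_force: [-0.0, -1.7, 0.7]
grip_width: 0.0008
```

>>> arm_command --pt "8 15 -20 0 0 0" --pt "15 30 -50 0 0 0" --pt "15 30 -80 0 0 0" --pt "15 30 -105 0 0 0" --pt "15 30 -120 0 0 0" --pt "15 30 -120 0 0 0" --pt "15 30 -120 0 0 0"

```text
time_s: 3.33
tcp_pos: [0.6156, 0.2135, 0.0853]
orientation: [1.0, 0.014, -0.0, 0.0]
contact_force: [-1.0, 0.4, 0.7]
grip_width: 0.0005
```

Run:
```python
from h import *
p,d=grab_frame('scene'); cv2.imwrite('pics/s1.png',cv2.resize(p[120:320,200:440],None,fx=3,fy=3))
s=monitor.observe();print(s['tcp_pos'],s['contact_force'],s['grip_width'])
print(proj('scene',s['tcp_pos']))
```

```text
[0.61614421 0.21372963 0.08639034] [-0.78873142 -0.12453174  0.57790142] 0.0004862018760234062
[[307.29382572 253.45026015]]
```

View pics/s1.png

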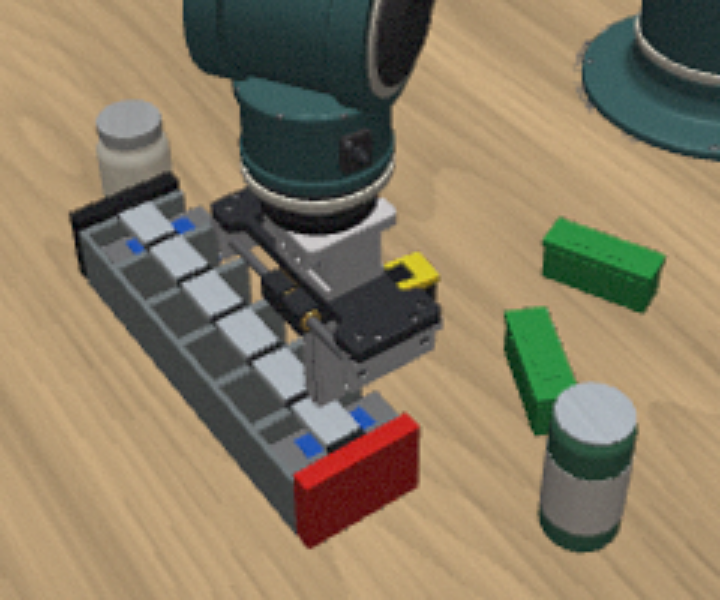

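The crop shows the closed fingertip right above the first bright piece, next to the red plate. I lower it gently.

>>> arm_command --pt "0 0 -6 0 0 0" --pt "0 0 -11 0 0 0" --pt "0 0 -14 0 0 0" --pt "0 0 -15 0 0 0" --pt "0 0 -15 0 0 0"

```text
time_s: 3.8
tcp_pos: [0.6157, 0.2134, 0.0703]
orientation: [1.0, 0.014, -0.0, 0.0]
contact_force: [-1.1, 0.2, -0.5]
grip_width: 0.0004
```

>>> arm_command --pt "0 0 -1 0 0 0" --pt "0 0 -2 0 0 0" --pt "0 0 -3 0 0 0" --pt "0 0 -3 0 0 0"

```text
time_s: 4.13
tcp_pos: [0.6159, 0.2136, 0.0683]
orientation: [1.0, 0.014, 0.0, -0.0]
contact_force: [-4.5, -1.7, 11.3]
grip_width: 0.0003
```

>>> arm_command --pt "0 -6 0 0 0 0" --pt "1 -16 0 0 0 0" --pt "1 -27 0 0 0 0" --pt "1 -38 0 0 0 0" --pt "1 -48 0 0 0 0" --pt "2 -54 0 0 0 0" --pt "2 -54 0 0 0 0"

```text
time_s: 4.72
tcp_pos: [0.6186, 0.1589, 0.0683]
orientation: [1.0, 0.014, 0.001, -0.0]
contact_force: [0.1, -4.1, 8.8]
grip_width: 0.0004
```

>>> arm_command --pt "0 -6 0 0 0 0" --pt "0 -16 0 0 0 0" --pt "1 -27 0 0 0 0" --pt "1 -38 0 0 0 0" --pt "1 -48 0 0 0 0" --pt "1 -53 0 0 0 0" --pt "1 -53 0 0 0 0"

```text
time_s: 5.3
tcp_pos: [0.6196, 0.1059, 0.0683]
orientation: [1.0, 0.014, 0.001, -0.0]
contact_force: [1.2, -2.9, 8.2]
grip_width: 0.0002
```

>>> arm_command --pt "0 0 20 0 0 0" --pt "0 0 50 0 0 0" --pt "-30 -17 55 0 0 0" --pt "-65 -36 55 0 0 0" --pt "-100 -56 55 0 0 0" --pt "-113 -61 40 0 0 0" --pt "-113 -61 10 0 0 0" --pt "-113 -61 -20 0 0 0" --pt "-113 -61 -40 0 0 0" --pt "-113 -61 -50 0 0 0" --pt "-113 -61 -50 0 0 0" --pt "-113 -61 -50 0 0 0"

```text
time_s: 6.3
tcp_pos: [0.506, 0.0458, 0.0179]
orientation: [1.0, 0.015, -0.0, -0.0]
contact_force: [-0.3, 0.2, 0.3]
grip_width: 0.0003
```

>>> arm_command --pt "0 5 0 0 0 0" --pt "0 10 0 0 0 0" --pt "0 14 0 0 0 0" --pt "0 17 0 0 0 0" --pt "0 19 0 0 0 0" --pt "0 19 0 0 0 0"

```text
time_s: 6.8
tcp_pos: [0.506, 0.0649, 0.0177]
orientation: [1.0, 0.015, 0.0, -0.0]
contact_force: [-0.4, 0.7, -0.3]
grip_width: 0.0003
```

```bash
cat >> h.py <<'E'
def look(n,tag,view=None):
    p,d=grab_frame(n); C=cloud(n,d); h=cv2.cvtColor(p,cv2.COLOR_BGR2HSV)
    H,S,V=[h[...,i].astype(int) for i in range(3)]
    m=(H>22)&(H<34)&(S>150)&(V>60)&(d>0)&(C[...,2]>.04)&(C[...,2]<.056)&(C[...,0]>.3)
    P=C[m]; r=cv2.minAreaRect((P[:,:2]*1000).astype(np.float32)); print(n,m.sum(),np.round(r[0],1),np.round(r[1],1),round(r[2],1))
    if view: 
        a,b,c,e,s=view; p=cv2.resize(p[a:b,c:e],None,fx=s,fy=s)
    cv2.imwrite(f'pics/{tag}.png',p)
E
python3 - <<'E'
from h import *
look('scene','s2',(120,320,200,440,3)); look('top','t2',(110,260,150,410,3)); s=monitor.observe();print(s['tcp_pos'],s['contact_force'])
E
```

```text
scene 330 [487.7  98.6] [ 39.3 100.6] 85.1
top 0 [0. 0.] [0. 0.] 0.0
[0.50566012 0.06456631 0.01745919] [-0.26339577  0.40016815 -0.20343779]
```

View pics/s2.png

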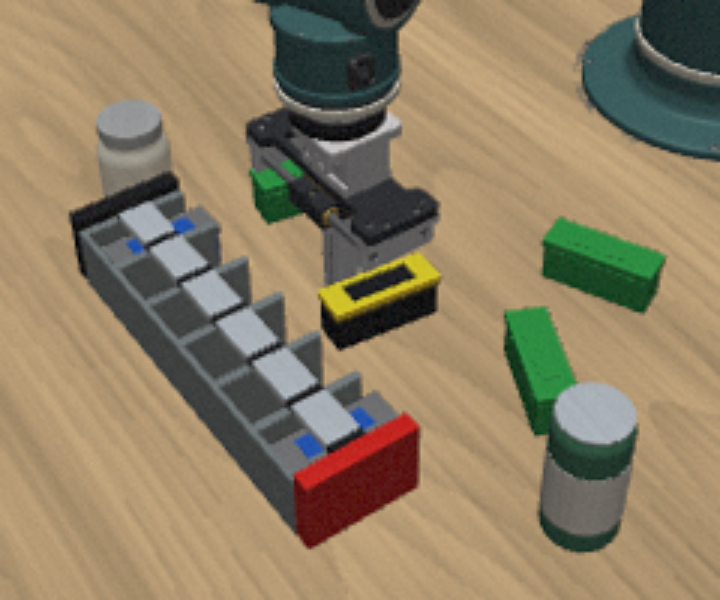

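The view shows the finger beside the case's right flank. The case has moved about 2 mm and turned about 1°. I continue the nudge.

>>> arm_command --pt "0 2 0 0 0 0" --pt "0 4 0 0 0 0" --pt "0 6 0 0 0 0" --pt "0 7 0 0 0 0" --pt "0 7 0 0 0 0"

```text
time_s: 7.32
tcp_pos: [0.5058, 0.0718, 0.0174]
orientation: [1.0, 0.015, 0.0, -0.0]
contact_force: [-0.2, -0.6, -0.3]
grip_width: 0.0003
```

Run:
```python
from h import *
look('scene','s3',(120,320,200,440,3)); s=monitor.observe();print(s['tcp_pos'],s['contact_force'])
```

```text
scene 306 [487.5 104.8] [36.8 98.4] 87.6
[0.50570111 0.07177604 0.01741165] [ 0.05485834 -1.27367635 -0.6647279 ]
```

>>> arm_command --pt "0 -10 0 0 0 0" --pt "0 -15 20 0 0 0" --pt "0 -15 50 0 0 0" --pt "0 -15 70 0 0 0" --pt "-35 0 80 0 0 0" --pt "-70 15 80 0 0 0" --pt "-105 30 80 0 0 0" --pt "-125 30 70 0 0 0" --pt "-125 30 40 0 0 0" --pt "-125 30 10 0 0 0" --pt "-125 30 0 0 0 0" --pt "-125 30 0 0 0 0"

```text
time_s: 8.37
tcp_pos: [0.3793, 0.1009, 0.0159]
orientation: [1.0, 0.014, -0.002, 0.0]
contact_force: [-0.3, -0.1, 0.1]
grip_width: 0.0006
```

Run:
```python
from h import *
look('scene','s4',(120,320,200,440,3));look('top','t4',(110,260,150,410,3)); s=monitor.observe();print(s['tcp_pos'],s['contact_force'])
```

```text
scene 327 [487.2 103.5] [37.6 98.5] 88.8
top 261 [493.2 101.4] [34.5 86.4] 88.8
[0.38086695 0.10148647 0.01794191] [ 0.98273196 -0.31482378  0.65410829]
```

View pics/t4.png

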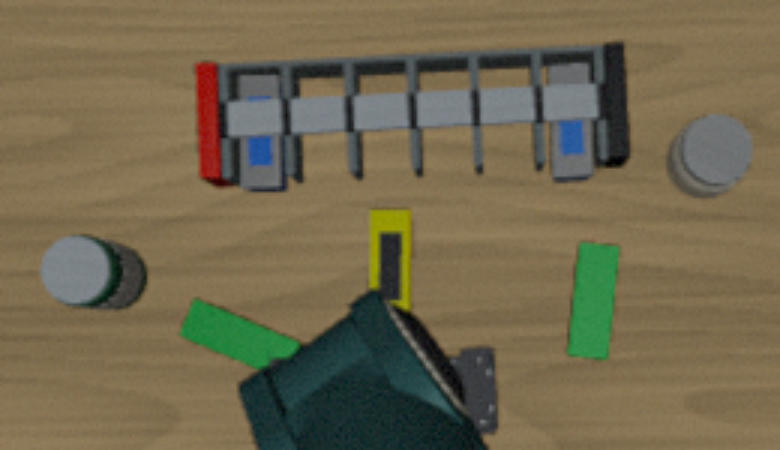

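The top crop shows the case almost square in front of the third gap, with its front at (390,212) in the crop. It measures centre (488,102) and yaw about -1.2°, and the gap line is at y = 102. I push gently from behind.

>>> arm_command --pt "10 0 0 0 0 0" --pt "25 0 0 0 0 0" --pt "38 0 0 0 0 0" --pt "46 0 0 0 0 0" --pt "52 0 0 0 0 0" --pt "57 0 0 0 0 0" --pt "61 0 0 0 0 0" --pt "65 0 0 0 0 0" --pt "65 0 0 0 0 0"

```text
time_s: 9.22
tcp_pos: [0.4464, 0.1016, 0.0176]
orientation: [1.0, 0.014, 0.0, -0.0]
contact_force: [0.4, -0.9, 0.0]
grip_width: 0.0002
```

Run:
```python
from h import *
look('scene','s5',(120,320,200,440,3));look('top','t5',(110,260,150,410,3)); s=monitor.observe();print(s['tcp_pos'],s['contact_force'])
```

```text
scene 330 [505.2 105.6] [100.   37.6] 1.4
top 33 [547.9  97.5] [18.4 13. ] 88.7
[0.4459649  0.10161493 0.01748778] [-0.20459741  0.35169256  0.70254302]
```

View pics/s5.png

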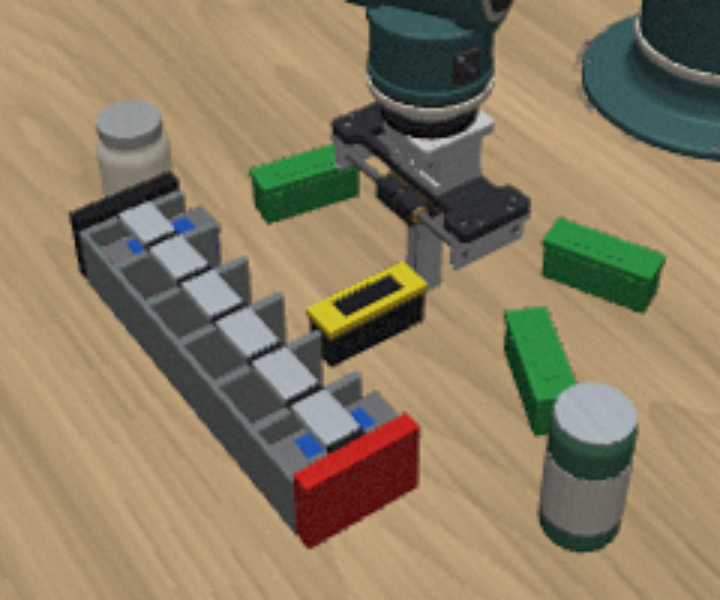

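The scene crop shows the case square to the gap, with its front just short of the noses. Yaw is +1.4°, and it sits about 2 mm left of the gap line, inside the ±5 mm clearance. I continue straight along x.

>>> arm_command --pt "4 0 0 0 0 0" --pt "9 0 0 0 0 0" --pt "14 0 0 0 0 0" --pt "19 0 0 0 0 0" --pt "24 0 0 0 0 0" --pt "29 0 0 0 0 0" --pt "33 0 0 0 0 0" --pt "35 0 0 0 0 0" --pt "35 0 0 0 0 0"

```text
time_s: 10.07
tcp_pos: [0.4814, 0.1016, 0.0174]
orientation: [1.0, 0.014, 0.0, -0.0]
contact_force: [0.2, 0.4, 0.6]
grip_width: 0.0002
```

Run:
```python
from h import *
look('scene','s6',(120,320,200,440,3)); s=monitor.observe();print(s['tcp_pos'],s['contact_force'])
```

```text
scene 283 [539.8 106.2] [98.9 37.9] 0.7
[0.48111244 0.1015576  0.01744084] [-0.36417858 -0.32872222  1.01381282]
```

View pics/s6.png

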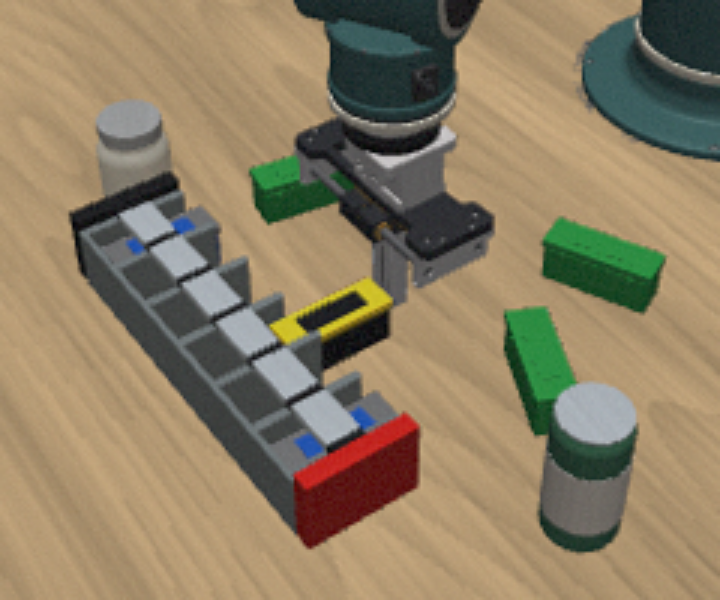

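The case is entering the third gap cleanly, with the noses on both sides. About 73 mm of travel remains.

>>> arm_command --pt "4 0 0 0 0 0" --pt "9 0 0 0 0 0" --pt "14 0 0 0 0 0" --pt "19 1 0 0 0 0" --pt "24 1 0 0 0 0" --pt "29 1 0 0 0 0" --pt "34 1 0 0 0 0" --pt "39 2 0 0 0 0" --pt "44 2 0 0 0 0" --pt "49 2 0 0 0 0" --pt "54 2 0 0 0 0" --pt "58 2 0 0 0 0"

```text
time_s: 11.12
tcp_pos: [0.5394, 0.1035, 0.0174]
orientation: [1.0, 0.014, 0.0, -0.0]
contact_force: [-4.1, 0.4, 2.4]
grip_width: 0.0002
```

>>> arm_command --pt "3 0 0 0 0 0" --pt "6 0 0 0 0 0" --pt "8 0 0 0 0 0" --pt "10 0 0 0 0 0" --pt "10 0 0 0 0 0"

```text
time_s: 11.53
tcp_pos: [0.5492, 0.1035, 0.0174]
orientation: [1.0, 0.014, 0.0, -0.0]
contact_force: [0.2, -0.2, 0.4]
grip_width: 0.0007
```

Run:
```python
from h import *
look('scene','s7',(120,320,200,440,3)); s=monitor.observe();print(s['tcp_pos'],s['contact_force'])
```

```text
scene 155 [606.2 102.2] [35.8 98.9] 86.6
[0.54914209 0.10351789 0.01746727] [0.11350044 0.69082993 0.28391406]
```

View pics/s7.png

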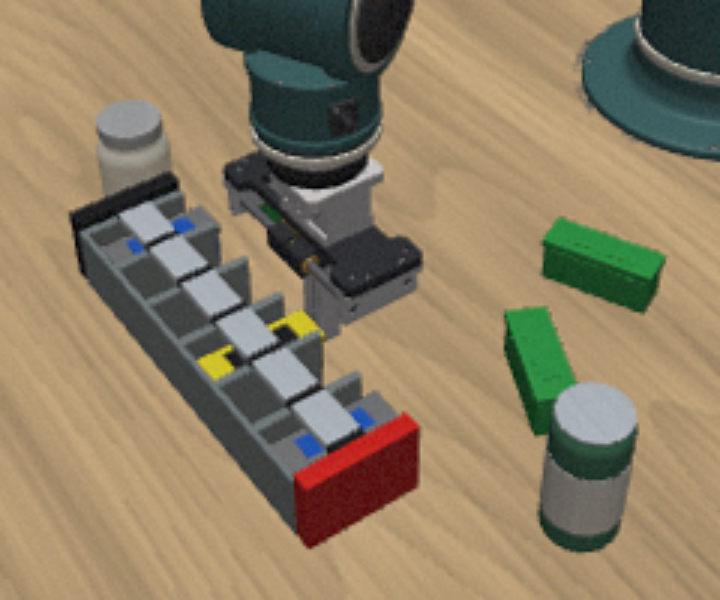

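Case centre is at x of about 606 and it is sitting slightly skewed between the dividers, with roughly 6–7 mm to go. I push slowly until the force shows the wall.

>>> arm_command --pt "2 0 0 0 0 0" --pt "4 0 0 0 0 0" --pt "5 0 0 0 0 0" --pt "6 0 0 0 0 0" --pt "6 0 0 0 0 0"

```text
time_s: 12.0
tcp_pos: [0.5548, 0.1035, 0.0174]
orientation: [1.0, 0.014, -0.0, -0.0]
contact_force: [-3.0, -0.6, 2.7]
grip_width: 0.0005
```

>>> arm_command --pt "1 0 0 0 0 0" --pt "2 0 0 0 0 0" --pt "2 0 0 0 0 0"

```text
time_s: 12.25
tcp_pos: [0.5552, 0.1035, 0.0173]
orientation: [1.0, 0.015, -0.002, 0.0]
contact_force: [-14.0, -0.4, 12.5]
grip_width: 0.0001
```

Run:
```python
from h import *
look('scene','s8',(120,320,200,440,3)); s=monitor.observe();print(s['tcp_pos'],s['contact_force'])
```

```text
scene 129 [609.9  99.1] [92.3 31.2] 0.7
[0.55519361 0.10351742 0.01725446] [-14.82693724  -0.13694145  11.34729773]
```

The tool has stalled at 14 N, so the case is against the wall. I back off, rise and check.

>>> arm_command --pt "-5 0 0 0 0 0" --pt "-15 0 0 0 0 0" --pt "-35 0 5 0 0 0" --pt "-60 0 25 0 0 0" --pt "-85 0 55 0 0 0" --pt "-110 0 90 0 0 0" --pt "-140 -25 120 0 0 0" --pt "-160 -55 140 0 0 0" --pt "-170 -90 150 0 0 0" --pt "-180 -130 150 0 0 0" --pt "-180 -165 150 0 0 0" --pt "-180 -200 150 0 0 0"

```text
time_s: 13.3
tcp_pos: [0.3757, -0.0987, 0.1681]
orientation: [1.0, 0.014, 0.001, 0.001]
contact_force: [1.0, 0.3, -0.2]
grip_width: 0.0006
```

Run:
```python
from h import *
look('scene','s9',(120,320,200,440,3));look('top','t9',(110,260,150,410,3)); s=monitor.observe();print(s['time_s'],s['tcp_pos'],s['contact_force'])
p,d=grab_frame('top');C=cloud('top',d);h=cv2.cvtColor(p,cv2.COLOR_BGR2HSV).astype(int)
m=(h[...,0]>22)&(h[...,0]<34)&(h[...,1]>150)&(h[...,2]>50)&(d>0);P=C[m];P=P[P[:,0]>.53]
r=cv2.minAreaRect((P[:,:2]*1000).astype(np.float32));print(r,P.min(0),P.max(0))
for t in('spray_can','screw_jar'):
    r=trace(t,'top')[0];T=C[r['region']&(d>0)];z=np.percentile(T[:,2],85);T=T[abs(T[:,2]-z)<.006];print(t,cv2.minAreaRect((T[:,:2]*1000).astype(np.float32)))
```

```text
scene 128 [610.1  99.8] [92.8 31.9] 1.5
top 288 [615.3 105.5] [101.1  35.3] 1.0
13.4 [ 0.37602738 -0.10081193  0.16756385] [-0.08924856  0.0122196   0.1453806 ]
((615.0736694335938, 106.41007995605469), (38.558128356933594, 101.25265502929688), 89.02093505859375) [ 0.56456677  0.08749249 -0.00099328] [0.66554635 0.12644013 0.05165376]
spray_can ((486.82330322265625, 351.7891540527344), (55.99868392944336, 51.571414947509766), 87.78477478027344)
screw_jar ((578.6767578125, -178.01751708984375), (58.865638732910156, 57.07133102416992), 54.7960090637207)
```

View pics/t9.png

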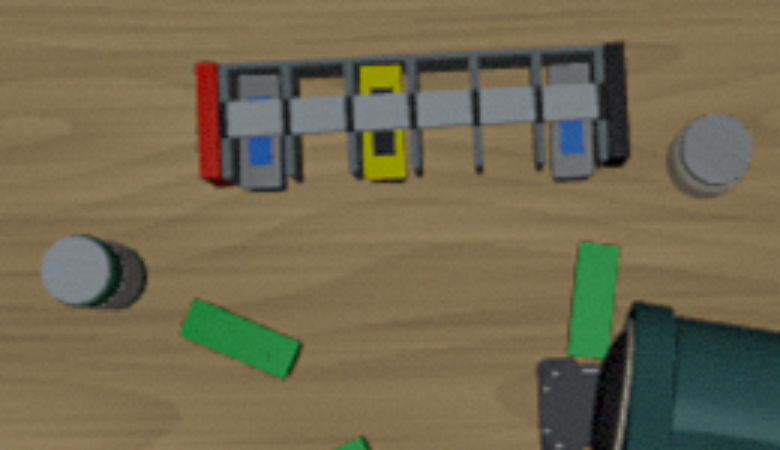

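View pics/s9.png

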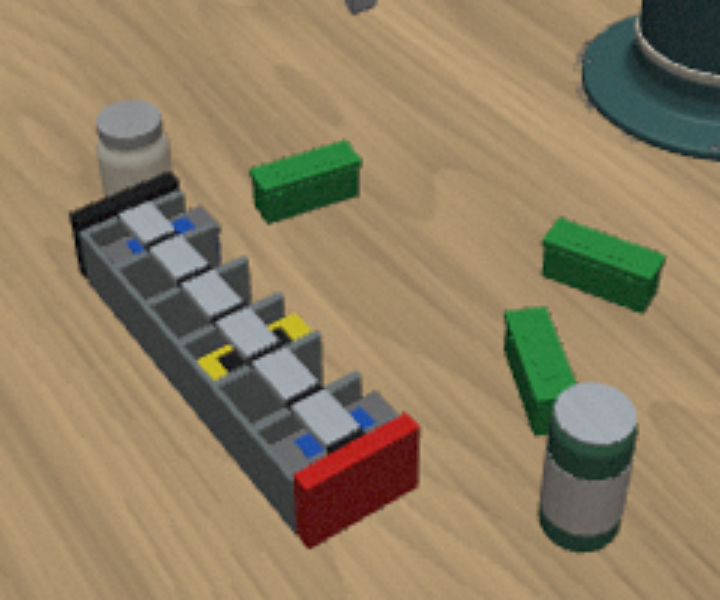

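Both views show the case square in the third gap, centre about (615,106), against an expected home of (614.5,105.5). The blue cases, can and jar have not moved, and the gripper is well clear.

>>> arm_command --pt "0 0 0 0 0 0" --pt "0 0 0 0 0 0" --pt "0 0 0 0 0 0"

```text
time_s: 13.8
tcp_pos: [0.3768, -0.0958, 0.1674]
orientation: [1.0, 0.015, -0.0, -0.0]
contact_force: [-0.4, 0.2, -0.7]
grip_width: 0.0003
```

```bash
python3 -c "
from h import *
print(ctrl.sign_off())"
```

```text
the job is handed in; nothing more can be done
None
```

The case is fully home in the third gap from the red end, and I handed the job in at 13.8 s. Sign-off gave no verdict.

- **Rail:** The red end was on the robot's left. I ran the closed fingertip along the rail over gaps 1, 2 and 3, reading 8–11 N over each, and lifted off over the third.
- **Case:** I nudged it sideways to square it up, then pushed it along the bench into the third gap. The tool stalled at about 14 N against the back wall.
- **Last checks:** From the top view, the case centre was about (615, 106) mm against an expected (614.5, 105.5), and it sat within about 3° of the rack. The spray can and jar measured within about 1 mm of their starting positions. The blue cases were checked by eye only and looked unmoved. The arm was clear, with no contact force beyond sensor noise.
- **Disagreements:** The scene camera put the case at about (610, 100). There the rail hid the middle of the lid and the dividers part of its edge, so I went by the top view and the wall contact. The case network also scored one of the green look-alikes highest, so I picked the case by its yellow lid.

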